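Index the banding wheel to its marker and set the brake

TASK

The bowl on the banding wheel is ready for its next painted stripe. With a fingertip, push the wheel round by one of its two upright pins until the red line at its edge lines up with the point of the blue marker on the scale ring, then push the black brake tab in toward the wheel until the pad bears firmly on the rim, so that the wheel cannot creep. Do not touch or shift the bowl, do not move the blue marker, and leave everything else on the table where it is.

Things in the scene. Friction and masses are not known exactly. Their poses are not given: they have to be found in the camera images.
- wheel_stand: grey cast stand of the banding wheel, fixed to the table; origin at the centre of its foot on the table, on the wheel's vertical axis; z up, -x its front, -y toward the brake. Its white scale ring (radius 127 to 152 mm, face 58 mm above the table) carries a black line every 5 degrees, a longer one every 15. The brake bracket sticks out to 194 mm from the axis at -y, up to 73 mm above the table.
- wheel_head: round aluminium wheel head, radius 125 mm, 20 mm thick, top 70 mm above the table, turning on the stand; about 1 kg; it turns with slight drag (0.08 N m, under 1 N at a pin) and stops where it is left. Origin on the axis at its underside; its red line runs along its own -x.
- wheel_turn (a joint): turn of the wheel head, rad, anticlockwise from above positive; at 0 the red line points to the stand's front (-x of the stand). The red line is on the marker when this equals rider_turn. It starts 0.5 to 2.2 rad clockwise of the marker (wheel_turn less than rider_turn).
- wheel_center (a point): centre of the wheel head's top face, 70 mm above the table
- red_line (a point): outer end of the red index line (5 mm wide, 36 mm long, radial) on the top edge of the wheel head, 125 mm from the axis
- pin_left (a point): top centre of one steel bat pin: upright, 11 mm diameter, standing 18 mm above the wheel head, 100 mm from the axis, a quarter turn clockwise from the red line as seen from above; it turns with the wheel
- pin_right (a point): top centre of the other, equal pin, a quarter turn anticlockwise from the red line
- rider_turn (a joint): where the blue marker is set on the ring, rad, measured as wheel_turn; stiff (about 2 N at its outer end would shift it); not to be moved
- rider_tip (a point): point of the blue marker (16 mm wide clip with a white hairline on top, straddling the scale ring from 127 to 165 mm from the axis, its top 70 mm above the table), 125 mm from the axis at that height: the red line's outer end comes here
- brake_shoe: brake shoe: 34 mm wide rubber pad, steel stem and black upright tab, sliding straight toward the wheel's axis in the bracket; own +y points at the axis
- brake_slide (a joint): brake slide, m: 0 fully out, starts at 0 to 0.004; grows as it is pushed toward the wheel; the pad meets the rim at 0.010. It slides with 5 N of friction and stays where it is left; press with about 8 to 15 N at the end so that the pad stays pressed on the rim.
- brake_tab (a point): centre of the outer face of the brake's black tab (28 mm wide, 8 mm thick, from 59 to 99 mm above the table), 85 mm above the table, 203 mm from the axis when fully out; push here toward the axis. Beyond it (farther from the axis) is free space down to the table.
- bowl: loose terracotta-brown leather-hard bowl, 111 mm across, 54 mm high, standing centred on the wheel head and riding round with it; origin at the centre of its underside
- jar_green: spice jar with a yellow-and-green cap, 42 mm diameter, 106 mm high, to the left of the wheel; origin under its centre
- jar_red: spice jar with a red cap, 45 mm diameter, 106 mm high, to the left of the wheel; origin under its centre
- slip_brush: brush with a pale wooden handle, 176 mm long, lying at the right front; origin under its middle
- loop_tool: loop tool with a brown handle, 149 mm long, lying at the left; origin under its middle
- rib: flat pale wooden rib, 112 x 54 x 8 mm, lying at the left front; origin under its middle
Not all that is in view belongs to the job. Leave any turquoise look-alike of the bowl alone.

How it is judged:
By the outcome, as a careful person would: the job done as asked, in the order asked, and still so for the second after the job is handed in, with the robot touching nothing.
It also fails if it takes over 51 s, if anything falls off the work surface, if the arm or the gripper's body presses on something with over 40 N, if the wrist force passes 120 N, or if a joint passes its speed limit or range.

ROBOT

A 6-joint arm with a two-finger parallel gripper is mounted at the origin on a cart in front of the work surface, level with it; the furniture and walls round the work are solid. World frame = base frame: x ahead of the robot, y to its left, z up, the work surface at z = 0. Lengths are in mm, angles in rad, forces in N, time in s.
With the tool pointing down it reaches from about 350 to 975 mm from the base axis. Payload 7.1 kg.
Tool frame: the origin (TCP) lies on the front face of the gripper's body, between the roots of the fingers; the fingertips stand 80 mm ahead of it and the grasp point (between the pads) lies 61 mm ahead of it (env.tips_ahead is the distance from the TCP to the fingertips, in mm); z points along the fingers, y is the line along which they close (so a half turn about z gives the same grasp; the last joint's range is limited). The gripper opens to 88 mm and grips with 3 to 60 N. Pads are 20 mm wide; open, the fingers measure 115 mm over their backs; the gripper's body (75 mm by 178 mm) begins 61 mm behind the grasp point.
Start: joints at [-1.184, 0.423, 1.63, -0, 1.089, -0.019], TCP at [246.737, -574.218, 302.675] pointing down, gripper open.
Joint ranges: [-3, 3], [-0.9, 2.11], [0.09, 2.58], [-1.31, 4.45], [0.11, 2.69], [-2.54, 2.54]. Speed limits (rad/s): [2.39, 2.39, 3.01, 3.14, 3.14, 3.14].

INTERFACE

Orientations are given as a unit quaternion [x, y, z, w].
In Python, from station import env, set_gripper, viewer, workorder gives the robot as it stands. Calls block until the motion is done:
- env.reach(position, orientation): joint-space move of the TCP to a pose.
- env.move_l(position, rot=None, rate=150, f_stop=None): straight line of the TCP; rot=None keeps the orientation; rate is the mean speed in mm/s. With f_stop (N) it stops when the force on the tool has changed by that much, and returns True; else False.
- env.move_joints(angles): joint-space move.
- set_gripper(opening): finger opening in mm; the grip force is fixed at half the most; returns when the fingers have stopped.
- env.hold(seconds).
- env.ik(position, orientation): joint angles nearest the present ones, or None.
- env.read_state(): the state.
- viewer.camera(name): name is "scene" or "top"; returns the picture (384x512x3 uint8, blue, green, red); there is no depth.
- viewer.camera_params(name): a dict with "fx", "fy", "cx", "cy" (pixels), "pose" (4x4, takes a point from camera to world coordinates). Camera axes: x right, y up, looking along -z (the intrinsics and any distortion apply to the point x, -y, -z); pixel columns grow to the right and rows downward; lengths in mm; the calibration is good to about 2 mm. A picture is of the moment at which its call begins. camera_params takes no time and is no camera call.
A pose or a line that the arm cannot do raises env.IKError and nothing moves.
- workorder.sign_off(): hands the job in; it is judged then, once.
The state is a dict: "time_s": time; "qpos": joint angles; "dq": joint speeds; "tau": joint torques, N m; "tool_pos": TCP position; "orientation": TCP orientation; "force": force on the tool from outside, world axes, zero at the start; "wrist_torque": the same for the moment, N m; "width": finger opening in mm; "grip_force": force on a finger pad.
Only numpy, scipy, OpenCV 4.12 (cv2) and the standard library are available. Lean on these libraries where they do the work, as an engineer would, in place of code of your own. Each camera call takes 0.05 s, during which the arm holds its last target. There are 200 camera calls.

## Working session

There is one attempt and no reset: what is moved stays moved. The work goes in short steps, each a Python script; the robot and the scene stay as the last script left them, time stands still between calls to the robot, and variables do not carry over. Pictures are saved under pics/ and viewed, at most 10 in all, crops included, and the job is handed in when it is done.

```bash
ls; mkdir -p pics; python3 - <<'E'
from station import env, viewer
import cv2
for n in("scene","top"):
    cv2.imwrite(f"pics/{n}0.png",viewer.camera(n)); p=viewer.camera_params(n); print(n,p)
print(env.read_state())
E
```

```text
pics
scene {'fx': 347.40035934172306, 'fy': 347.40035934172306, 'cx': 258.116714592362, 'cy': 199.07986609790788, 'pose': array([[-7.64556298e-01,  3.94274963e-01, -5.09902854e-01,
        -2.03141338e+01],
       [-6.44158459e-01, -4.39575889e-01,  6.25965588e-01,
         6.85706128e+02],
       [ 2.26615591e-02,  8.07044170e-01,  5.90056067e-01,
         6.94757095e+02],
       [ 0.00000000e+00,  0.00000000e+00,  0.00000000e+00,
         1.00000000e+00]])}
top {'fx': 396.8679096598402, 'fy': 396.8679096598402, 'cx': 254.0668544184283, 'cy': 191.08539980974376, 'pose': array([[ 2.64799404e-02,  9.93303293e-01, -1.12460572e-01,
         3.08007989e+02],
       [-9.99615567e-01,  2.72357716e-02,  5.18956107e-03,
         7.55405008e+01],
       [ 8.21775855e-03,  1.12279919e-01,  9.93642636e-01,
         1.64260412e+03],
       [ 0.00000000e+00,  0.00000000e+00,  0.00000000e+00,
         1.00000000e+00]])}
{'time_s': 0.1, 'qpos': array([-1.18397893e+00,  4.23755744e-01,  1.63060746e+00, -2.06368695e-05,
        1.08859949e+00, -1.89598624e-02]), 'dq': array([-0.00092305, -0.003793  , -0.00284626, -0.00027908,  0.00102196,
       -0.00040828]), 'tau': array([ 2.50357789e-04, -5.45615709e+01, -2.74324715e+01,  6.45416742e-02,
        1.87648670e-02, -4.25336157e-05]), 'tool_pos': array([ 246.60289469, -573.86552361,  301.98717691]), 'orientation': array([ 9.79487412e-01,  2.01504194e-01, -1.34269961e-04, -6.71793043e-04]), 'force': array([-0.15437229,  0.38219529,  0.47252119]), 'wrist_torque': array([ 0.00484285, -0.01898806, -0.05286281]), 'grip_force': 0.0, 'width': 88.00578393437684}
```

View pics/top0.png

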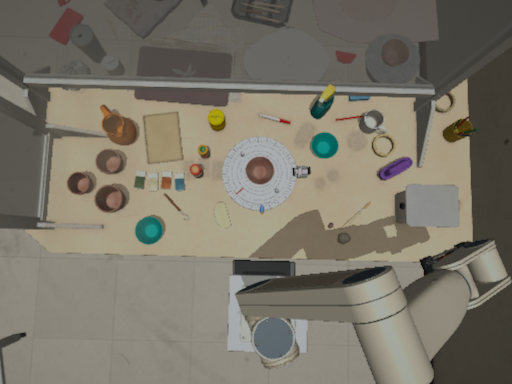

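View pics/scene0.png

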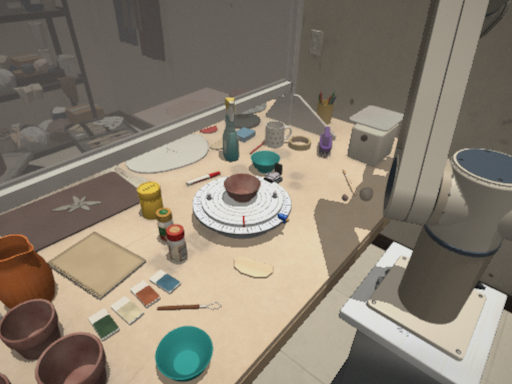

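The top view shows the wheel at about (259,173), the brake at (301,172), the red line near (240,190) and the blue marker near (262,209). The scene view confirms this layout. Next I'll measure with masks.

```bash
cat > h.py <<'E'
import numpy as np, cv2
from station import env, viewer
def ray(n,u,v):
    p=viewer.camera_params(n); P=p["pose"]
    d=P[:3,:3]@np.array([(u-p["cx"])/p["fx"],-(v-p["cy"])/p["fy"],-1]); return P[:3,3],d
def onz(n,u,v,z):
    o,d=ray(n,u,v); return (o+d*(z-o[2])/d[2])
def pix(n,X):
    p=viewer.camera_params(n); P=p["pose"]; c=P[:3,:3].T@(np.asarray(X)-P[:3,3])
    return p["cx"]+p["fx"]*c[0]/-c[2], p["cy"]-p["fy"]*c[1]/-c[2]
def blobs(img,kind,box,mina=3):
    h=cv2.cvtColor(img,cv2.COLOR_BGR2HSV); H,S,V=[h[...,i].astype(int) for i in range(3)]
    m={"red":((H<8)|(H>172))&(S>120)&(V>80),"blue":(H>105)&(H<130)&(S>120)&(V>60),"black":(V<60)}[kind]
    x0,y0,x1,y1=box; k=np.zeros(m.shape,np.uint8); k[y0:y1,x0:x1]=m[y0:y1,x0:x1]
    n,l,s,c=cv2.connectedComponentsWithStats(k)
    return [(s[i,4],c[i].round(1),s[i,:4]) for i in range(1,n) if s[i,4]>=mina]
E
python3 - <<'E'
from h import *
t=cv2.imread("pics/top0.png"); s=cv2.imread("pics/scene0.png")
for n,im,b in(("top",t,(215,132,320,218)),("scene",s,(185,160,300,245))):
    for k in("red","blue","black"):
        z={"red":70,"blue":70,"black":90}[k]
        for a,c,bb in blobs(im,k,b): print(n,k,a,c,bb,onz(n,*c,z)[:2].round(1))
a=cv2.resize(t[130:220,215:320],None,fx=5,fy=5,interpolation=cv2.INTER_CUBIC)
b=cv2.resize(s[155:245,185:305],None,fx=6.6,fy=6.6,interpolation=cv2.INTER_CUBIC)
cv2.imwrite("pics/tc.png",a); cv2.imwrite("pics/sc.png",b)
E
```

```text
top blue 15 [261.5 208.7] [260 206   4   6] [416.5  36. ]
top black 13 [308.5 170.2] [308 167   2   7] [ 573.  -146.1]
top black 7 [293. 171.] [293 168   1   7] [568.  -84.7]
scene red 33 [214.1 173.9] [209 172  11   5] [722.4  12.1]
scene red 7 [243. 219.] [243 216   1   7] [490.  124.3]
scene blue 40 [282.  216.8] [278 214  10   9] [413.5  42.9]
scene black 54 [277.7 167.6] [274 163   8  11] [ 569.1 -137.7]
scene black 17 [268.1 179.6] [264 178   9   4] [546.5 -57.9]
scene black 7 [253.7 193.7] [252 192   4   4] [529.9  32. ]
scene black 3 [220. 232.] [219 232   3   1] [482.7 221.4]
```

View pics/tc.png

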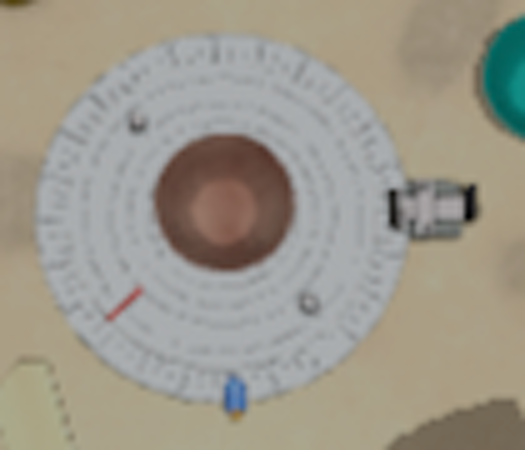

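View pics/sc.png

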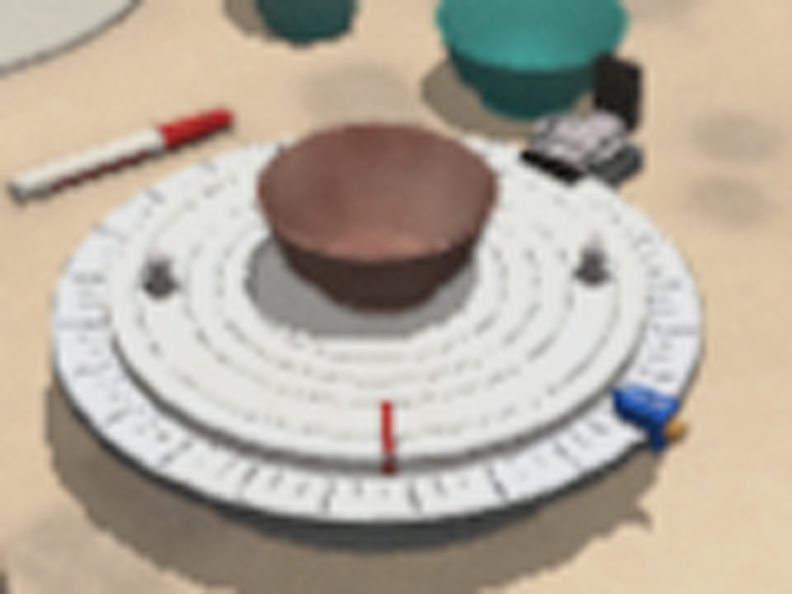

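The crops show the pins at about (242.4,153.6) and (276.8,190.0) in full top pixels. The red line is at lower left and the blue tip at bottom, so the wheel needs roughly 50° anticlockwise by pushing pin_left. Now the numbers.

```bash
cat >> h.py <<'E'
from scipy.optimize import least_squares
def centre(n,img,box,guess):
    h=cv2.cvtColor(img,cv2.COLOR_BGR2HSV); x0,y0,x1,y1=box
    k=np.zeros(h.shape[:2],np.uint8); k[y0:y1,x0:x1]=((h[...,1]<60)&(h[...,2]>120))[y0:y1,x0:x1]
    k=cv2.morphologyEx(k,cv2.MORPH_CLOSE,np.ones((5,5)))
    c=max(cv2.findContours(k,cv2.RETR_EXTERNAL,cv2.CHAIN_APPROX_NONE)[0],key=cv2.contourArea)[:,0]
    w=np.array([onz(n,u,v,58)[:2] for u,v in c])
    r=least_squares(lambda q:np.hypot(*(w-q[:2]).T)-q[2],[*guess,152],loss="soft_l1",f_scale=2)
    return r.x
E
python3 - <<'E'
from h import *
t=cv2.imread("pics/top0.png"); s=cv2.imread("pics/scene0.png")
ct=centre("top",t,(215,130,300,218),(545,60)); cs=centre("scene",s,(185,150,300,245),(545,60))
print(ct,cs)
T=lambda x,y:(215+x/5-.4,130+y/5-.4); S=lambda x,y:(185+x/6.6-.42,155+y/6.6-.42)
def rep(l,n,px,z,c):
    w=onz(n,*px,z)[:2]; d=w-c[:2]; print(l,n,w.round(1),"r",np.hypot(*d).round(1),"ang",np.degrees(np.arctan2(d[1],d[0])).round(1))
for l,p,z in(("redout",(108,319),70),("redin",(142,289),70),("blue tip",(234,376),70),("blue end",(234,408),70),("pinL",(137,117),88),("pinR",(309,298),88),("tabtop",(469,203),99),("padtop",(394,209),73)):rep(l,"top",T(*p),z,ct)
for l,p,z in(("redout",(388,459),70),("redin",(387,403),70),("blue tip",(618,388),70),("pinL",(158,258),88),("pinR",(594,242),88),("tabtop",(617,62),99)):rep(l,"scene",S(*p),z,cs)
E
```

```text
[561.95891557  57.39003749 193.99530394] [600.64477903 -10.29367146 246.33910772]
redout top [474.8 138.2] r 118.9 ang 137.2
redin top [499.6 111.9] r 82.8 ang 138.9
blue tip top [432.   36.8] r 131.6 ang -171.0
blue end top [406.5  36.1] r 156.9 ang -172.2
pinL top [635.3 119.5] r 96.1 ang 40.3
pinR top [493.9 -20.5] r 103.4 ang -131.2
tabtop top [ 571.4 -144.4] r 202.1 ang -87.3
padtop top [569.3 -88.1] r 145.6 ang -87.1
redout scene [474.3 140.1] r 196.5 ang 130.0
redin scene [499.6 112.7] r 159.1 ang 129.4
blue tip scene [431.2  37.6] r 176.1 ang 164.2
pinL scene [632.9 120.6] r 134.8 ang 76.2
pinR scene [492.7 -22.7] r 108.7 ang -173.4
tabtop scene [ 573.8 -145.2] r 137.5 ang -101.2
```

Both views agree within 2 mm. The axis is at about (563.7, 49.2), from the midpoint of the pins. pin_left is at 45°, the marker at about 185° and the red line at about 135°, so about 50° to go. I'll approach behind pin_left and push to about 3° short.

```bash
cat >> h.py <<'E'
from scipy.spatial.transform import Rotation
C=np.array([563.7,49.2]); OFF=15.5
def pose(phi,z,back=0):   # finger centre behind a pin at angle phi (deg), back = extra gap
    a=np.radians(phi); er=np.array([np.cos(a),np.sin(a)]); et=np.array([-er[1],er[0]])
    p=C+100*er-(OFF+back)*et
    x=[*et,0]; R=np.column_stack([x,np.cross([0,0,-1],x),[0,0,-1]])
    return [*p,z],Rotation.from_matrix(R).as_quat()
def push(a,b,z,step,rate):
    for phi in np.linspace(a,b,max(1,int(np.ceil(abs(b-a)/step)))+1)[1:]:
        p,q=pose(phi,z); env.move_l(p,q,rate=rate)
E
python3 - <<'E'
from h import *
from station import set_gripper
set_gripper(0)
p,q=pose(45,300,12); print(p,env.ik(p,q))
p2,q2=pose(96,157); print(env.ik(p2,q2))
env.reach(p,q); p,q=pose(45,157,12); env.move_l(p,q,rate=120)
print(env.read_state()["time_s"],env.read_state()["force"],env.read_state()["tool_pos"])
cv2.imwrite("pics/s1.png",viewer.camera("scene")[120:270,160:310].repeat(4,0).repeat(4,1))
E
```

```text
[np.float64(653.8561146012848), np.float64(100.46524163602469), 300] [ 1.34468487e-01  4.79330169e-01  1.54568531e+00 -4.44089210e-16
  1.11657717e+00 -6.50929676e-01]
[ 2.38117174e-01  5.69018905e-01  1.79573613e+00 -4.44089210e-16
  7.76837621e-01 -1.43739891e+00]
5.5583 [ 0.56649657  0.13910497 -0.39046793] [654.36069777 100.52583829 157.86829013]
```

View pics/s1.png

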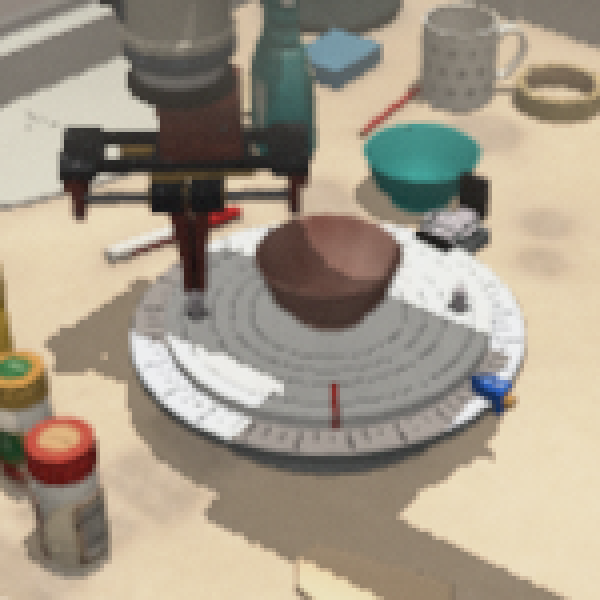

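The fingertip is just behind pin_left at crop (197,300), and the body clears the bowl. Pushing to about 4° short, then a look.

```bash
cat > look.py <<'E'
from h import *
import sys
def look(tag):
    out=[]
    for n,b in(("top",(215,130,300,218)),("scene",(185,150,305,245))):
        im=viewer.camera(n); cv2.imwrite(f"pics/{n}_{tag}.png",im)
        for k in("red","blue"):
            for a,c,bb in blobs(im,k,b,2):
                w=onz(n,*c,70)[:2]; d=w-C; print(n,k,a,c,w.round(1),"r",np.hypot(*d).round(1),"ang",(np.degrees(np.arctan2(d[1],d[0]))%360).round(2))
E
python3 - <<'E'
from h import *
from look import look
push(41,86,157,5,40); push(86,91,157,5,15)
s=env.read_state(); print(s["time_s"],s["force"].round(2),s["tool_pos"]); env.hold(.3)
look("a")
im=cv2.imread("pics/scene_a.png")[140:265,180:330]; cv2.imwrite("pics/sa.png",cv2.resize(im,None,fx=5,fy=4.8,interpolation=cv2.INTER_CUBIC))
E
```

```text
9.775 [-0.1  -0.42  0.21] [577.30555064 149.45487442 156.98274675]
scene red 4 [252.5 150.8] [ 733.5 -198.2] r 300.1 ang 304.46
scene blue 34 [281.8 217.1] [413.1  44.4] r 150.7 ang 181.83
```

View pics/sa.png

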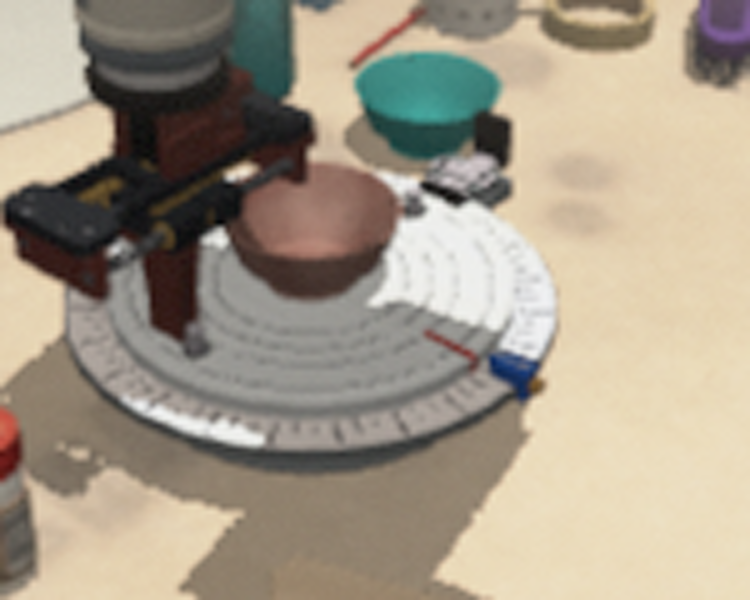

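The pin is pushed round as planned. The red line's end is at crop (475,365) with the marker tip at about (492,357), a few degrees short. I'll measure both with a sub-pixel weighted mask.

```bash
cat >> look.py <<'E'
def meas(n,im):
    f=im.astype(float); B,G,R=f[...,0],f[...,1],f[...,2]
    rows,cols=np.mgrid[:384,:512]
    o,_=ray(n,0,0); p=viewer.camera_params(n); P=p["pose"]
    d=np.stack([(cols-p["cx"])/p["fx"],-(rows-p["cy"])/p["fy"],-np.ones(cols.shape)],-1)@P[:3,:3].T
    W=o+d*((70-o[2])/d[...,2])[...,None]; D=W[...,:2]-C
    r=np.hypot(D[...,0],D[...,1]); a=np.degrees(np.arctan2(D[...,1],D[...,0]))%360
    for k,sat,lo,hi in(("red",R-np.maximum(G,B),82,128),("blue",B-R,124,168)):
        base=np.where((r>lo)&(r<hi)&(a>120)&(a<215),sat,-99)
        w=np.clip(sat-(25 if k=="red" else 15),0,None)*(base>-99)
        w/=np.maximum(G+R+B,60)
        if w.sum()==0: print(n,k,"none");continue
        c=(D*w[...,None]).sum((0,1))/w.sum(); vv=(D-c); cov=np.einsum('ij,ijk,ijl->kl',w,vv,vv)/w.sum()
        ev,E=np.linalg.eigh(cov)
        print(n,k,"n",(w>0).sum(),"r",np.hypot(*c).round(1),"ang",(np.degrees(np.arctan2(c[1],c[0]))%360).round(2),"axis",(np.degrees(np.arctan2(E[1,1],E[0,1]))%180+180*(1 if k=="blue" else 0)).round(1))
E
python3 - <<'E'
from look import *
for f in("0","_a"):
    for n in("top","scene"): print(f,end=" "); meas(n,cv2.imread(f"pics/{n}{f}.png"))
t=cv2.imread("pics/top_a.png")
cv2.imwrite("pics/ta.png",cv2.resize(t[160:220,230:300],None,fx=8,fy=8,interpolation=cv2.INTER_CUBIC))
E
```

```text
0 top red n 15 r 107.5 ang 134.99 axis 135.0
top blue n 32 r 147.0 ang 185.21 axis 184.3
0 scene red n 19 r 105.8 ang 134.74 axis 134.0
scene blue n 64 r 150.1 ang 182.67 axis 334.5
_a top red none
top blue none
_a scene red n 17 r 110.3 ang 181.16 axis 179.4
scene blue n 59 r 150.2 ang 182.25 axis 336.4
```

View pics/ta.png

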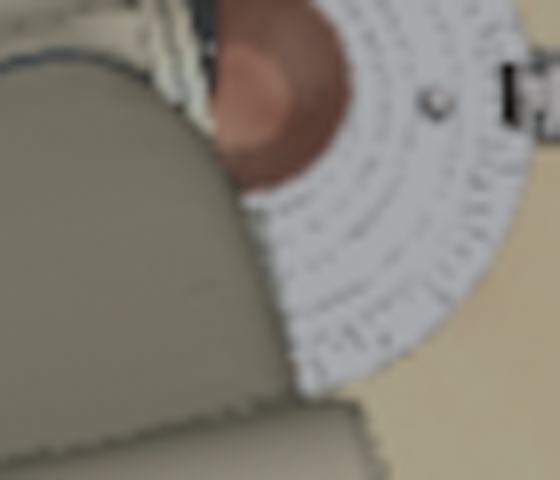

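The arm hides the marker in the top view. The scene view gives red at 181.2°, which agrees with the finger angle, against the target of 185.2°. I'll push the last 4°, retreat to the brake side and check from the top.

```bash
cat >> h.py <<'E'
BA=-87.4
def bpose(r,z):
    a=np.radians(BA); er=np.array([np.cos(a),np.sin(a)]); x=[*-er,0]
    R=np.column_stack([x,np.cross([0,0,-1],x),[0,0,-1]])
    return [*(C+r*er),z],Rotation.from_matrix(R).as_quat()
E
python3 - <<'E'
from h import *
from look import meas
push(91,95,157,2,12); env.hold(.2)
p,q=pose(95,157,8); env.move_l(p,q,rate=40)
p,q=pose(95,300,8); env.move_l(p,q,rate=150)
p,q=bpose(245,300); env.reach(p,q)
print(env.read_state()["time_s"])
for n in("top","scene"):
    im=viewer.camera(n); cv2.imwrite(f"pics/{n}_b.png",im); meas(n,im)
t=cv2.imread("pics/top_b.png")
cv2.imwrite("pics/tb.png",cv2.resize(t[130:220,215:335],None,fx=6,fy=6,interpolation=cv2.INTER_CUBIC))
E
```

```text
14.0167
top red n 12 r 110.0 ang 185.08 axis 6.3
top blue n 25 r 147.4 ang 185.22 axis 185.5
scene red n 20 r 107.4 ang 185.2 axis 3.0
scene blue n 58 r 150.4 ang 182.3 axis 337.0
```

View pics/tb.png

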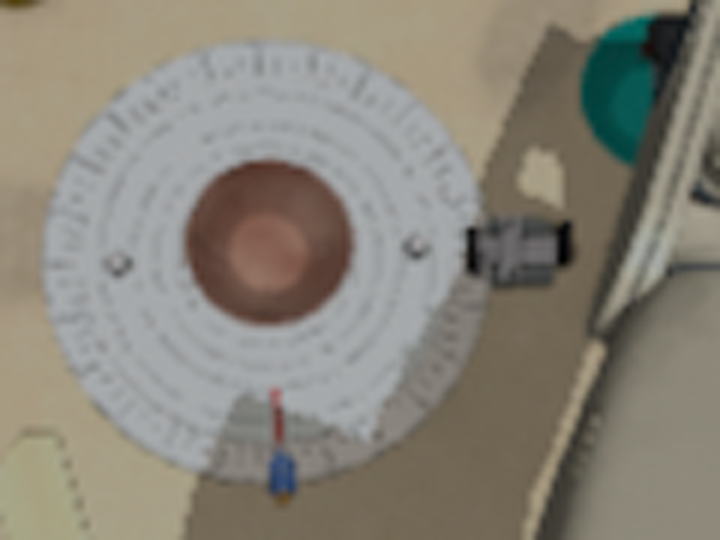

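The red line at crop (280,440) runs straight into the blue marker at (283,470): 185.1–185.2° against 185.2°, so it is aligned. Now the brake.

```bash
python3 - <<'E'
from h import *
p,q=bpose(245,158); env.move_l(p,q,rate=120)
p,q=bpose(224,158); env.move_l(p,q,rate=50); env.hold(.3)
f0=env.read_state()["force"].copy()
p,q=bpose(194,158); hit=env.move_l(p,q,rate=8,f_stop=11)
s=env.read_state(); print(hit,s["time_s"],(s["force"]-f0).round(2),s["tool_pos"].round(2),"r",np.hypot(*(s["tool_pos"][:2]-C)).round(2))
env.hold(.3); s=env.read_state(); print((s["force"]-f0).round(2),"r",np.hypot(*(s["tool_pos"][:2]-C)).round(2))
E
```

```text
True 18.775 [-0.12 -1.72  1.14] [ 572.87 -154.02  157.99] r 203.42
[ 1.37 -1.78  1.06] r 203.45
```

It stopped at about the 10 mm slide, but the force has relaxed. I'll press again in small steps while reading the force.

```bash
python3 - <<'E'
from h import *
s=env.read_state(); r0=np.hypot(*(s["tool_pos"][:2]-C))
for k in range(1,13):
    p,q=bpose(r0-0.4*k,158); env.move_l(p,q,rate=6); env.hold(.15)
    s=env.read_state(); print(k,s["time_s"],s["force"].round(2),"r",np.hypot(*(s["tool_pos"][:2]-C)).round(2))
    if s["force"][1]<-11.5: break
E
```

```text
1 19.4833 [-0.09 -5.73  0.18] r 203.47
2 19.8833 [ 0.27 -7.32  0.17] r 203.41
3 20.2833 [ 0.15 -8.08 -0.18] r 203.35
4 20.6833 [-0.92 -9.74 -0.73] r 203.25
5 21.0833 [ -0.87 -12.2   -1.32] r 203.18
```

The pad is on the rim: position is steady at 12 N. Back off, clear and check.

```bash
python3 - <<'E'
from h import *
from look import meas
p,q=bpose(240,158); env.move_l(p,q,rate=40)
p,q=bpose(245,300); env.move_l(p,q,rate=150)
env.hold(.3); s=env.read_state(); print(s["time_s"],s["force"].round(2))
for n in("top","scene"):
    im=viewer.camera(n); cv2.imwrite(f"pics/{n}_c.png",im); meas(n,im)
a=cv2.imread("pics/scene_c.png")[140:265,180:330]
cv2.imwrite("pics/sc2.png",cv2.resize(a,None,fx=5,fy=4.8,interpolation=cv2.INTER_CUBIC))
E
```

```text
23.6 [ 0.28 -0.2   0.34]
top red n 12 r 109.2 ang 184.98 axis 7.2
top blue n 25 r 147.4 ang 185.23 axis 185.1
scene red n 20 r 106.6 ang 185.14 axis 3.5
scene blue n 58 r 150.5 ang 182.29 axis 336.3
```

View pics/sc2.png

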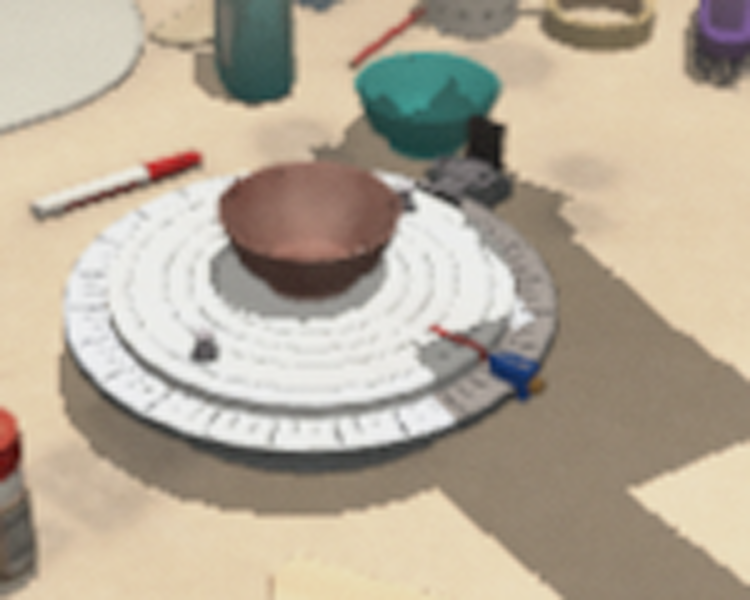

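The red line meets the marker tip at crop (490,355), the tab is pushed in at (485,140) and the bowl is still centred. Handing in.

```bash
python3 -c "
from station import workorder
print(workorder.sign_off())"
```

```text
the job is handed in; nothing more can be done
None
```

I turned the wheel until the red line was within about 0.2° of the blue marker, pressed the brake onto the rim with about 12 N, left the bowl and marker in place, and handed the job in at about 24 s; no verdict was returned.

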